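# Clamp the tube and set the purge gas valve

### The job

Get the square tube ready for purging: first swing the clamp arm over so that it rests down on the tube, and only then turn the red valve lever until it lies in line with the yellow setting tab. Do not shift the yellow tab or pull the tube out of its nest, and leave the mug standing.

Things in the scene. Friction and masses are not known exactly. Their poses are not given: they have to be found in the camera images.
- purge_stand: Fixed grey base plate 230 x 400 x 8 mm carrying everything. Frame: origin on the table near the plate's centre; the plate reaches x -110..+120, y -190..+210 mm; x points away from the robot side, y to the left, z up. Right part: tube nest (tube axis at y -105 mm) with the clamp post outside it. Left part: blue valve panel.
- valve_panel: Blue panel with white scale marks, 150 mm wide, sloping 35 degrees down towards the robot side. Origin where the valve's axis meets its face, on the stand at (30, 80, 87) mm; x up the slope, y left, z along its normal. It reaches x -115..+50, y -75..+75 mm.
- pipe_mid (a point): Middle of the steel supply pipe (27 mm thick, fittings 35 mm) that bridges over the valve: a level run along the stand's y, axis at height 250 mm, on the stand at (-40, 80); its ends, 100 mm to either side, run back level to uprights at x +45. It bars the lever from straight above: tilt the tool to about the panel's normal, in front of and under the pipe.
- clamp_arm (a joint): Hinge angle of the steel clamp arm, rad. The hinge axis runs along the stand's x. 0: arm level, pointing to the stand's +y, its rubber pad on top of the tube. pi/2: upright. It starts leaning outward (to -y) against its stop at about 2.1. It falls by its own weight to whichever side of upright it is on.
- clamp_hinge (a point): Middle of the clamp hinge, on the stand at (0, -155, 98) mm. Axes as the stand's.
- clamp_grip (a point): Middle of the black round grip of the clamp arm (22 mm thick, 45 mm long, ending 118 mm from the hinge), 95 mm from the hinge. Its y axis points along the arm away from the hinge, x along the hinge. The arm below the grip is a flat bar 24 mm wide (along x) and 14 mm thick; the rubber pad sits 50 mm from the hinge.
- valve_lever (a joint): Angle of the red valve lever about the panel's normal, rad: 0 shut (lever points down the slope and to the left), pi/4 straight down the slope, pi/2 fully open (down the slope and to the right). Starts 0 to 0.12. It is stiff enough to stay where it is left (about 0.25 N m).
- lever_hub (a point): Point on the valve's axis at the height of the lever's middle, 45 mm above the panel. z along the panel's normal (out of the panel), x along the lever towards its tip.
- lever_grip (a point): Middle of the lever's red grip, 62 mm from the axis, 45 mm above the panel. The grip is a bar 60 mm long, 18 mm wide (across the lever) and 16 mm thick (along the normal), reaching 30 to 90 mm from the axis. x along the lever towards its tip, y across it, z along the panel's normal.
- set_tab (a joint): Angle of the yellow setting tab, rad, on the same axis and from the same zero as the lever: the lever is right when both are equal. Starts between 0.6 and 1.35.
- tab_tip (a point): Top of the yellow tab, a block 18 x 10 x 14 mm at the end of a flat yellow strip on the panel, 99 mm from the valve's axis and 19 mm above the panel. x points away from the axis, z along the panel's normal.
- square_tube: Loose rusty square steel tube 66 x 66 x 180 mm lying in the nest along the stand's x, between low rails. Origin in the middle of its underside, 8 mm above the table; its length is along its own y; its top is 74 mm above the table.
- mug: White dotted mug, 82 mm across (114 mm with its handle), 91 mm high, loose, a bystander to the right of the stand. Origin in the middle of its underside, z up.

How it is judged:
By the outcome, as a careful person would: the job done as asked, in the order asked, and still so for the second after the job is handed in, with the robot touching nothing.
It also fails if it takes over 48 s, if anything falls off the work surface, if the arm or the gripper's body presses on something with over 40 N, if the wrist force passes 120 N, or if a joint passes its speed limit or range.

### The arm

A 7-joint arm with a two-finger parallel gripper is mounted at the origin on a cart in front of the work surface, level with it; the furniture and walls round the work are solid. World frame = base frame: x ahead of the robot, y to its left, z up, the work surface at z = 0. Lengths are in m, angles in rad, forces in N, time in s.
With the tool pointing down it reaches from about 0.425 to 0.925 m from the base axis. Payload 6.8 kg.
Tool frame: the origin (TCP) lies midway between the tips of the shut fingers; the grasp point (between the pads) lies 19 mm behind it; z points along the fingers, y is the direction in which the jaws open and shut (so a half turn about z gives the same grasp; the last joint's range is limited). The gripper opens to 85 mm and grips with 20 to 120 N. Pads are 22 mm wide; open, the fingers measure 114 mm over their backs; the gripper's body (76 mm by 85 mm) begins 54 mm behind the grasp point. The pads swing forward as they close: fully open they stand 13 mm farther back than shut.
Start: joints at [1.183, 0.477, 0.022, 1.555, -0.011, 1.109, -0.083], TCP at [0.186, -0.649, 0.231] pointing down, gripper open.
Joint ranges: [-2.96, 2.96], [-0.34, 2.1], [-1.41, 1.46], [0.24, 2.44], [-1.37, 4.51], [0.17, 1.92], [-2.96, 2.96]. Speed limits (rad/s): [2.39, 2.39, 3.14, 3.14, 3.14, 3.14, 3.14].

### API

Orientations are given as a unit quaternion [w, x, y, z].
In Python, from station import readout, eyes, ticket gives the robot as it stands. The module is installed in compiled form; this text tells all that it offers.
- The arm moves only by the shell command python3 -m crank 'ROWS' [FORCE]. ROWS is JSON, a list of rows, each an object of numbers: "jaw": the opening in per cent of the stroke, from 0 (shut) to 100 (fully open); "x", "y", "z": the shift along the tool's x, y, z in mm; "ax", "ay", "az": the turn, a rotation vector about the tool's x, y, z in degrees. In form: [{"jaw": .., "x": .., "y": .., "z": .., "ax": .., "ay": .., "az": ..}, ...]. A call has 1 to 12 rows; each row shifts and turns the commanded pose from where the row before left it, along the tool's axes as they then stand; what a row does not reach is not made up. A row lasts 1/8 s, in which the tool goes at most 62.5 mm and 10.7 degrees, less where a joint would pass 70% of its speed; a pose out of reach is approached as far as the arm can. A call with a gripper value outside its range is refused whole. The fingers move at their own pace and stop on an object; FORCE is the grip in N (left out, the last holds). Time passes only in rows, so rows that do not move let the fingers close. It gives the time, the measured TCP pose, the force and the opening at its end, in the units of the state.
- readout.get_obs(): the state, without advancing time (a new reading comes with each control period).
- eyes.read_camera(name): name is "scene" or "top"; returns (picture, depth): 420x560x3 uint8, red, green, blue; 420x560 float32, m along the optical axis (not along the pixel's ray), 0 where there is no reading.
- eyes.calibration(name): a dict with "fx", "fy", "cx", "cy" (pixels), "R" (3x3) and "t" (3): a world point X has camera coordinates R X + t. Camera axes: x right, y down, z forward; pixel columns grow to the right and rows downward; lengths in m; the calibration is good to about 2 mm. A picture is of the moment at which its call begins. calibration takes no time and is no camera call.
- ticket.hand_in(): hands the job in, once; it reports no verdict.
The state is a dict: "t": time; "q": joint angles; "joint_vel": joint speeds; "joint_torque": joint torques, N m; "eef_pos": TCP position; "tool_rot": TCP orientation; "contact_force": force on the tool from outside, world axes, zero at the start; "torque": the same for the moment, N m; "gripper_width": opening from 0.0 (shut) to 1.0 (fully open).
Only numpy, scipy, OpenCV 4.12 (cv2) and the standard library are available. Lean on these libraries where they do the work, as an engineer would, in place of code of your own. Each camera call takes 0.05 s, during which the arm holds its last target. There are 200 camera calls.

## Working session

There is one attempt and no reset: what is moved stays moved. The work goes in short steps, Python scripts to look and compute and a shell command to move; the robot and the scene stay as the last step left them, time stands still between calls to the robot, and variables do not carry over. Pictures are saved under pics/ and viewed, about 8 in all and at most 12, crops included, and the job is handed in when it is done.

```bash
mkdir -p pics; python3 - <<'E'
from station import readout, eyes
import cv2,numpy as np
for n in("scene","top"):
    p,d=eyes.read_camera(n); np.savez(f"pics/{n}0.npz",p=p,d=d); cv2.imwrite(f"pics/{n}0.png",p[:,:,::-1])
    c=eyes.calibration(n); R=np.array(c["R"]);print(n,c["fx"],c["cx"],c["cy"],-R.T@np.array(c["t"]),R.round(2).tolist())
o=readout.get_obs();print(o)
E
```

```text
scene 522.0014064985904 289.0066745939309 199.2231629161239 [-0.03216461  0.80942215  0.84984463] [[-0.75, -0.66, 0.01], [-0.41, 0.45, -0.79], [0.52, -0.6, -0.61]]
top 485.8204105533678 276.0501643882614 209.7213261727882 [0.40838204 0.13575612 1.10739831] [[-0.01, -1.0, 0.01], [-0.99, 0.01, -0.15], [0.15, -0.02, -0.99]]
{'t': 0.1, 'q': array([ 1.18295344,  0.47775871,  0.02234527,  1.55634709, -0.01149844,
        1.10931245, -0.08308323]), 'joint_vel': array([-9.54500858e-04, -1.58705662e-03,  7.90549986e-04, -1.66103735e-03,
        8.70645460e-04,  1.28433055e-03, -9.55327997e-05]), 'joint_torque': array([ 4.55069370e-03, -5.97766435e+01,  1.61404364e+00, -2.81956905e+01,
        1.29159138e-02,  5.08421494e-03, -5.73799738e-06]), 'eef_pos': array([ 0.1862115 , -0.64824649,  0.23039764]), 'tool_rot': array([-8.29124292e-04,  9.90231115e-01,  1.39433205e-01, -1.81120383e-04]), 'contact_force': array([-0.6132114 ,  0.76750607,  0.5662001 ]), 'torque': array([-0.01348121,  0.0360801 , -0.00242012]), 'gripper_width': 1.0003659783393186}
```

View pics/scene0.png

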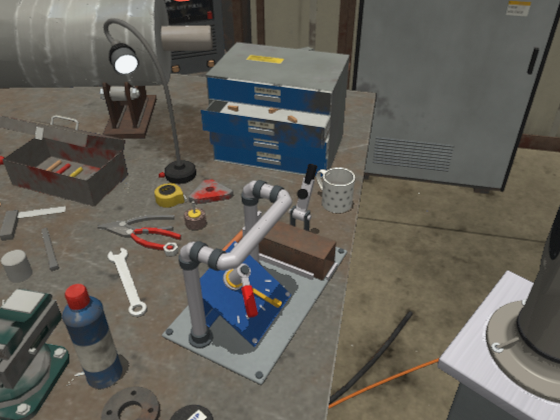

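View pics/top0.png

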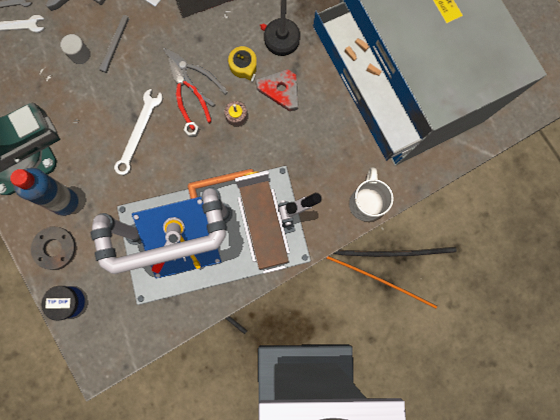

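The scene view shows the stand with the blue panel, the red lever near (250,298) and the yellow tab near (270,298). The clamp is leaning outward near (308,180), with the mug at (337,190). In the top view the plate corners are about (119,206), (287,167), (309,260) and (140,302).

```bash
cat > h.py <<'E'
import numpy as np
from station import eyes
def ray(n,u,v):
    c=eyes.calibration(n);R=np.array(c["R"]);t=np.array(c["t"])
    return -R.T@t, R.T@np.array([(u-c["cx"])/c["fx"],(v-c["cy"])/c["fy"],1])
def onplane(n,u,v,p,nn):
    o,d=ray(n,u,v); return o+d*(np.dot(np.array(p)-o,nn)/np.dot(d,nn))
def onz(n,u,v,z): return onplane(n,u,v,[0,0,z],[0,0,1])
def proj(n,X):
    c=eyes.calibration(n);x=np.array(c["R"])@X+np.array(c["t"]);return np.array([c["fx"]*x[0]/x[2]+c["cx"],c["fy"]*x[1]/x[2]+c["cy"]])
def cloud(n,d,rows,cols):
    c=eyes.calibration(n);R=np.array(c["R"]);t=np.array(c["t"]);z=d[rows,cols]
    P=np.stack([(cols-c["cx"])/c["fx"]*z,(rows-c["cy"])/c["fy"]*z,z],-1);return (P-t)@R
E
python3 - <<'E'
from h import *
import cv2
for n,(x0,x1,y0,y1),s in(("top",(90,330,150,320),3),("scene",(150,370,150,390),2.5)):
    p=np.load(f"pics/{n}0.npz")["p"]
    cv2.imwrite(f"pics/{n}c.png",cv2.resize(p[y0:y1,x0:x1,::-1],None,fx=s,fy=s,interpolation=cv2.INTER_CUBIC))
for c in((119,206),(287,167),(309,260),(140,302)):print(onz("top",*c,.008).round(4))
E
```

```text
[0.5839 0.4759 0.008 ]
[0.6724 0.0915 0.008 ]
[0.4571 0.0448 0.008 ]
[0.3681 0.4216 0.008 ]
```

View pics/topc.png

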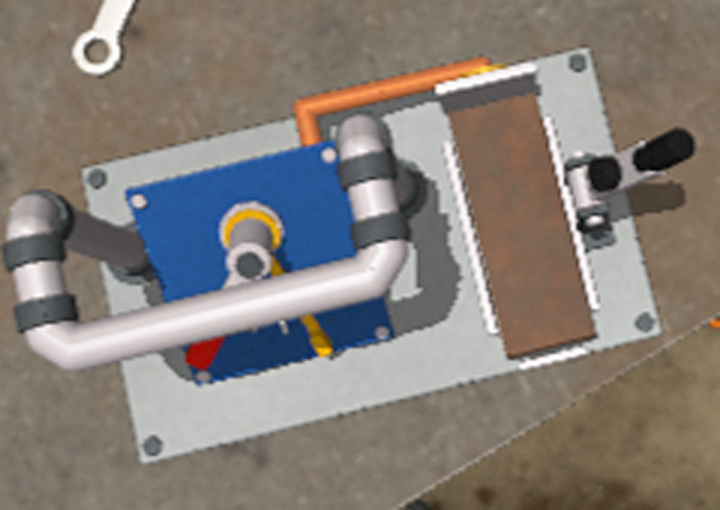

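View pics/scenec.png

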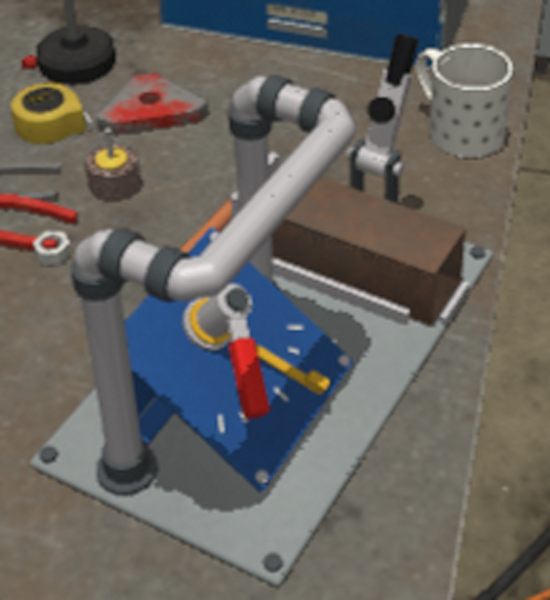

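```bash
cat >> h.py <<'E'
def fit(A,B):
    a=A-A.mean(0);b=B-B.mean(0);th=np.arctan2((a[:,0]*b[:,1]-a[:,1]*b[:,0]).sum(),(a*b).sum())
    R=np.array([[np.cos(th),-np.sin(th)],[np.sin(th),np.cos(th)]]);return th,R,B.mean(0)-R@A.mean(0)
E
python3 - <<'E'
from h import *
import cv2
px=[(118,206.7),(286,166),(310.3,260.3),(137.3,304)]
B=np.array([onz("top",*c,.008)[:2] for c in px]);A=np.array([[.12,.21],[.12,-.19],[-.11,-.19],[-.11,.21]])
th,R,t=fit(A,B);print("fit",th,t,(A@R.T+t-B).round(4).tolist())
# scene corners (near three)
px=[(150+490/2.5,150+250/2.5),(150+280/2.5,150+586/2.5),(150+32/2.5,150+464/2.5)]
B2=np.array([onz("scene",*c,.008)[:2] for c in px]);A2=np.array([[-.11,-.19],[-.11,.21],[.12,.21]])
th2,R2,t2=fit(A2,B2);print("fit2",th2,t2,(A2@R2.T+t2-B2).round(4).tolist())
S=np.eye(3);S[:2,:2]=R;T=np.r_[t,0]
a=np.radians(35);xp=np.array([np.cos(a),0,np.sin(a)]);zp=np.array([-np.sin(a),0,np.cos(a)])
Pn=np.stack([xp,[0,1,0],zp],1);PR=S@Pn;PO=S@[.03,.08,.087]+T
np.savez("stand.npz",S=S,T=T,PR=PR,PO=PO);print("panel",PO)
for nm,n in(("s","scene"),("t","top")):
  f=np.load(f"pics/{n}0.npz");hsv=cv2.cvtColor(f["p"],cv2.COLOR_RGB2HSV);H,Sa,V=cv2.split(hsv)
  c0=proj(n,PO);vv,uu=np.mgrid[:420,:560];near=(np.hypot(uu-c0[0],vv-c0[1])<70)
  for name,m,h in(("red",((H<6)|(H>174))&(Sa>180)&(V>90),.053),("yel",(H>18)&(H<30)&(Sa>150)&(V>100),.019)):
    r,c=np.where(m&near)
    if len(r)<5: print(n,name,"none");continue
    P=(np.array([onplane(n,u,v,PO+PR[:,2]*h,PR[:,2]) for u,v in zip(c,r)])-PO)@PR
    D=(cloud(n,f["d"],r,c)-PO)@PR
    rr=np.hypot(P[:,0],P[:,1]);print(n,name,len(r),"rays r %.3f..%.3f"%(rr.min(),rr.max()),"depth z",np.percentile(D[:,2],[5,50,95]).round(3))
    # angle: pi/4 = -x ; 0 = -x,+y ; angle=atan2(-y.. )
    for Q,l in((P,"ray"),(D,"dep")):
      q=np.hypot(Q[:,0],Q[:,1]);k=(q>.06)&(q<.115)
      an=np.pi/4-np.arctan2(Q[k,1],-Q[k,0]);print("  ",l,k.sum(),"ang med/mean",np.median(an).round(3),an.mean().round(3))
    print("   pts",P[np.argsort(rr)[[0,len(rr)//2,-1]]].round(3).tolist())
E
```

```text
fit 0.23468115709592313 [0.51678703 0.24942369] [[0.0024, 0.0034], [0.0029, -0.0013], [-0.0024, -0.0028], [-0.0028, 0.0007]]
fit2 0.24572386877515215 [0.51460782 0.25371347] [[-0.001, -0.0025], [-0.001, -0.0008], [0.002, 0.0033]]
panel [0.52736205 0.33420676 0.087     ]
scene red 301 rays r 0.036..0.150 depth z [0.04  0.051 0.054]
   ray 168 ang med/mean -0.021 -0.021
   dep 163 ang med/mean -0.011 0.003
   pts [[-0.025, 0.025, 0.053], [-0.049, 0.043, 0.053], [0.128, 0.078, 0.053]]
scene yel 187 rays r 0.016..0.106 depth z [0.006 0.009 0.019]
   ray 100 ang med/mean 0.915 0.92
   dep 105 ang med/mean 0.978 0.98
   pts [[0.016, 0.002, 0.019], [-0.064, -0.001, 0.019], [-0.103, -0.023, 0.019]]
top red 74 rays r 0.061..0.087 depth z [0.048 0.051 0.055]
   ray 74 ang med/mean 0.06 0.055
   dep 73 ang med/mean 0.062 0.06
   pts [[-0.05, 0.036, 0.053], [-0.051, 0.057, 0.053], [-0.067, 0.056, 0.053]]
top yel 136 rays r 0.015..0.105 depth z [0.005 0.009 0.018]
   ray 57 ang med/mean 1.038 1.039
   dep 57 ang med/mean 1.018 1.016
   pts [[-0.003, -0.014, 0.019], [-0.022, -0.011, 0.019], [-0.102, -0.024, 0.019]]
```

```bash
cat >> h.py <<'E'
from scipy.spatial.transform import Rotation as Ro
from station import readout
yaw=.240;T=np.array([.5157,.2516,0]);S=Ro.from_euler('z',yaw).as_matrix()
a=np.radians(35);PR=S@np.array([[np.cos(a),0,-np.sin(a)],[0,1,0],[np.sin(a),0,np.cos(a)]]);PO=S@[.03,.08,.087]+T
def frame(z,y):
    z=np.array(z)/np.linalg.norm(z);y=np.array(y)-np.dot(y,z)*z;y/=np.linalg.norm(y);return np.stack([np.cross(y,z),y,z],1)
def todo(p,R):
    o=readout.get_obs();q=o["tool_rot"];Rc=Ro.from_quat([q[1],q[2],q[3],q[0]]).as_matrix()
    print("t",round(o["t"],2),"pos",o["eef_pos"].round(4),"F",o["contact_force"].round(1),"w",round(float(o["gripper_width"]),3),"q",o["q"].round(2))
    d=Rc.T@(p-o["eef_pos"])*1e3;r=np.degrees(Ro.from_matrix(Rc.T@R).as_rotvec())
    print("shift tool mm",d.round(1),"|",np.linalg.norm(d).round(1),"then turn deg",r.round(2),"; shift if turned first",(R.T@(p-o["eef_pos"])*1e3).round(1))
E
python3 - <<'E'
from h import *
import cv2
hinge=S@[0,-.155,.098]+T
for n in("scene","top"):
  f=np.load(f"pics/{n}0.npz");V=f["p"].max(2);c0=proj(n,S@[0,-.203,.18]+T);print(n,c0.round(0))
  vv,uu=np.mgrid[:420,:560];r,c=np.where((V<45)&(np.hypot(uu-c0[0],vv-c0[1])<22))
  P=(cloud(n,f["d"],r,c)-T)@S;P=P[(P[:,2]>.13)];print(len(P),"stand mean",P.mean(0).round(4),"min",P.min(0).round(3),"max",P.max(0).round(3))
R=frame(S@[0,.5,-.866],S@[1,0,0])
u=np.array([0,np.cos(2.1),np.sin(2.1)]);g=hinge+S@u*.097
print("grasp",g);todo(g+R[:,2]*(.019-.12),R)
E
```

```text
scene [310. 174.]
198 stand mean [-0.0067 -0.1808  0.1863] min [-0.4   -0.213  0.149] max [0.01  0.672 0.85 ]
top [310. 201.]
242 stand mean [-0.0016 -0.194   0.1865] min [-0.132 -0.221  0.152] max [ 0.009 -0.087  1.107]
grasp [0.56418422 0.05347612 0.18173131]
t 0.1 pos [ 0.1862 -0.6482  0.2304] F [-0.6  0.8  0.6] w 1.0 q [ 1.18  0.48  0.02  1.56 -0.01  1.11 -0.08]
shift tool mm [ 555.  -519.7  -38. ] | 761.3 then turn deg [ 22.84  23.78 -85.56] ; shift if turned first [488.1 533.9 237. ]
```

```bash
python3 -m crank '[{"x":40,"y":-37,"z":-3},{"x":40,"y":-37,"z":-3},{"x":40,"y":-37,"z":-3},{"x":40,"y":-37,"z":-3},{"x":40,"y":-37,"z":-3},{"x":40,"y":-37,"z":-3},{"x":40,"y":-37,"z":-3},{"x":40,"y":-37,"z":-3},{"x":40,"y":-37,"z":-3},{"x":40,"y":-37,"z":-3},{"x":40,"y":-37,"z":-3},{"x":40,"y":-37,"z":-3}]' 20
python3 -m crank '[{"jaw":60,"ax":2.3,"ay":2.4,"az":-8.6},{"ax":2.3,"ay":2.4,"az":-8.6},{"ax":2.3,"ay":2.4,"az":-8.6},{"ax":2.3,"ay":2.4,"az":-8.6},{"ax":2.3,"ay":2.4,"az":-8.6},{"ax":2.3,"ay":2.4,"az":-8.6},{"ax":2.3,"ay":2.4,"az":-8.6},{"ax":2.3,"ay":2.4,"az":-8.6},{"ax":2.3,"ay":2.4,"az":-8.6},{"ax":2.3,"ay":2.4,"az":-8.6},{},{}]'
cat > clamp.py <<'E'
from h import *
import sys
ang,back=map(float,sys.argv[1:3]);hinge=S@[0,-.155,.098]+T
R=frame(S@[0,.5,-.866],S@[1,0,0]);g=hinge+S@[0,np.cos(ang),np.sin(ang)]*.097
todo(g+R[:,2]*(.019-back),R)
E
python3 clamp.py 2.1 .12
```

```text
t 0.1 pos [ 0.1862 -0.6482  0.2304] F [-0.6  0.8  0.6] w 1.0 q [ 1.18  0.48  0.02  1.56 -0.01  1.11 -0.08]
shift tool mm [ 555.  -519.7  -38. ] | 761.3 then turn deg [ 22.84  23.78 -85.56] ; shift if turned first [488.1 533.9 237. ]schema error: expected keys jaw, x, y, z, ax, ay, az
schema error: expected keys jaw, x, y, z, ax, ay, az
```

```bash
python3 -m crank '[{"jaw":60,"x":40,"y":-37,"z":-3,"ax":0,"ay":0,"az":0},{"jaw":60,"x":40,"y":-37,"z":-3,"ax":0,"ay":0,"az":0},{"jaw":60,"x":40,"y":-37,"z":-3,"ax":0,"ay":0,"az":0},{"jaw":60,"x":40,"y":-37,"z":-3,"ax":0,"ay":0,"az":0},{"jaw":60,"x":40,"y":-37,"z":-3,"ax":0,"ay":0,"az":0},{"jaw":60,"x":40,"y":-37,"z":-3,"ax":0,"ay":0,"az":0},{"jaw":60,"x":40,"y":-37,"z":-3,"ax":0,"ay":0,"az":0},{"jaw":60,"x":40,"y":-37,"z":-3,"ax":0,"ay":0,"az":0},{"jaw":60,"x":40,"y":-37,"z":-3,"ax":0,"ay":0,"az":0},{"jaw":60,"x":40,"y":-37,"z":-3,"ax":0,"ay":0,"az":0},{"jaw":60,"x":40,"y":-37,"z":-3,"ax":0,"ay":0,"az":0}]' 20
python3 -m crank '[{"jaw":60,"x":0,"y":0,"z":0,"ax":2.3,"ay":2.4,"az":-8.6},{"jaw":60,"x":0,"y":0,"z":0,"ax":2.3,"ay":2.4,"az":-8.6},{"jaw":60,"x":0,"y":0,"z":0,"ax":2.3,"ay":2.4,"az":-8.6},{"jaw":60,"x":0,"y":0,"z":0,"ax":2.3,"ay":2.4,"az":-8.6},{"jaw":60,"x":0,"y":0,"z":0,"ax":2.3,"ay":2.4,"az":-8.6},{"jaw":60,"x":0,"y":0,"z":0,"ax":2.3,"ay":2.4,"az":-8.6},{"jaw":60,"x":0,"y":0,"z":0,"ax":2.3,"ay":2.4,"az":-8.6},{"jaw":60,"x":0,"y":0,"z":0,"ax":2.3,"ay":2.4,"az":-8.6},{"jaw":60,"x":0,"y":0,"z":0,"ax":2.3,"ay":2.4,"az":-8.6},{"jaw":60,"x":0,"y":0,"z":0,"ax":2.3,"ay":2.4,"az":-8.6},{"jaw":60,"x":0,"y":0,"z":0,"ax":0,"ay":0,"az":0}]'
python3 clamp.py 2.1 .12
```

```text
t: 1.48
eef_pos: [0.4973, -0.1345, 0.2643]
tool_rot: [0.0, 0.99, 0.139, -0.0]
contact_force: [0.1, -0.3, 0.2]
gripper_width: 0.599
t: 2.85
eef_pos: [0.497, -0.1366, 0.2633]
tool_rot: [-0.205, 0.594, 0.761, 0.161]
contact_force: [0.2, 0.5, -0.4]
gripper_width: 0.602
t 2.85 pos [ 0.497  -0.1366  0.2633] F [ 0.2  0.5 -0.4] w 0.602 q [ 0.81  0.44 -0.54  1.69 -0.23  1.34  0.61]
shift tool mm [104.4 111.2  54.1] | 161.9 then turn deg [-0.09 -0.19  0.33] ; shift if turned first [105.3 110.5  54. ]
```

```bash
python3 -m crank '[{"jaw":60,"x":35,"y":37,"z":18,"ax":0,"ay":0,"az":0},{"jaw":60,"x":35,"y":37,"z":18,"ax":0,"ay":0,"az":0},{"jaw":60,"x":35,"y":37,"z":18,"ax":0,"ay":0,"az":0},{"jaw":60,"x":0,"y":0,"z":30,"ax":0,"ay":0,"az":0},{"jaw":60,"x":0,"y":0,"z":30,"ax":0,"ay":0,"az":0},{"jaw":60,"x":0,"y":0,"z":0,"ax":0,"ay":0,"az":0}]'
python3 clamp.py 2.1 .0
python3 - <<'E'
from h import *
import cv2
p1,d=eyes.read_camera("scene");p2,_=eyes.read_camera("top")
a=cv2.resize(p1[80:280,220:400,::-1],None,fx=2.2,fy=2.2);b=cv2.resize(p2[120:320,180:360,::-1],None,fx=2.2,fy=2.2)
cv2.imwrite("pics/pre.png",np.hstack([a,b]))
E
```

```text
t: 3.6
eef_pos: [0.5664, 0.036, 0.2174]
tool_rot: [-0.206, 0.593, 0.762, 0.159]
contact_force: [-1.1, -0.3, 0.6]
gripper_width: 0.6
t 3.6 pos [0.5664 0.036  0.2174] F [-1.1 -0.3  0.6] w 0.6 q [ 0.54  0.51 -0.6   1.72 -0.25  1.13  0.36]
shift tool mm [-2.9  2.3 58.6] | 58.8 then turn deg [-0.31 -0.17  0.36] ; shift if turned first [-2.7  2.  58.7]
```

View pics/pre.png

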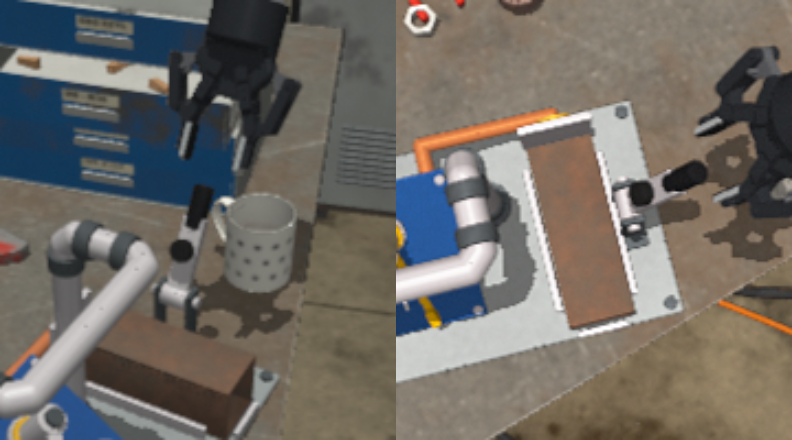

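Fingers straddle the grip end; the top view suggests the grip (700,172) sits a few mm towards the robot from the jaw middle (714,163). I'll check this numerically.

```bash
python3 - <<'E'
from h import *
for n in("scene","top"):
  f=np.load(f"pics/{n}0.npz");V=f["p"].max(2);c0=proj(n,S@[0,-.203,.18]+T)
  vv,uu=np.mgrid[:420,:560];r,c=np.where((V<60)&(np.hypot(uu-c0[0],vv-c0[1])<22)&(f["d"]>.3))
  P=(cloud(n,f["d"],r,c)-T)@S;P=P[(P[:,2]>.165)&(P[:,2]<.22)];print(n,len(P),np.percentile(P,[2,50,98],axis=0).round(4).tolist())
  p,d=eyes.read_camera(n);c0=proj(n,readout.get_obs()["eef_pos"]);print(c0)
  r,c=np.where((p.max(2)<230)&(np.hypot(uu-c0[0],vv-c0[1])<30)&(d>.3));Q=(cloud(n,d,r,c)-T)@S
  k=(Q[:,2]>.205)&(Q[:,2]<.24)&(Q[:,1]>-.26);x=Q[k,0];print(" fingers",k.sum(),np.percentile(x[x>np.median([x.min(),x.max()])],[5,50,95]).round(3),np.percentile(x[x<np.median([x.min(),x.max()])],[5,50,95]).round(3))
E
```

```text
scene 154 [[-0.0113, -0.211, 0.1676], [-0.0031, -0.1985, 0.1863], [0.0078, -0.1845, 0.2031]]
[314.72831163 154.12553413]
 fingers 120 [0.023 0.025 0.036] [-0.042 -0.035 -0.028]
top 193 [[-0.0095, -0.2198, 0.1671], [-0.001, -0.2034, 0.1938], [0.009, -0.1864, 0.2042]]
[323.04909688 194.16602007]
 fingers 75 [0.026 0.026 0.038] [-0.038 -0.032 -0.026]
```

```bash
python3 -m crank '[{"jaw":60,"x":-1,"y":1,"z":20,"ax":0,"ay":0,"az":0},{"jaw":60,"x":-1,"y":0,"z":20,"ax":0,"ay":0,"az":0},{"jaw":60,"x":0,"y":0,"z":19,"ax":0,"ay":0,"az":0},{"jaw":60,"x":0,"y":0,"z":0,"ax":0,"ay":0,"az":0},{"jaw":10,"x":0,"y":0,"z":0,"ax":0,"ay":0,"az":0},{"jaw":10,"x":0,"y":0,"z":0,"ax":0,"ay":0,"az":0},{"jaw":10,"x":0,"y":0,"z":0,"ax":0,"ay":0,"az":0},{"jaw":10,"x":0,"y":0,"z":0,"ax":0,"ay":0,"az":0}]' 20
python3 clamp.py 2.1 .0;python3 clamp.py 1.7 .0;python3 clamp.py 1.3 .0;python3 clamp.py 0.9 .0;python3 clamp.py 0.5 .0;python3 clamp.py 0 .0
```

```text
t: 4.8
eef_pos: [0.5628, 0.0608, 0.1678]
tool_rot: [-0.204, 0.593, 0.762, 0.16]
contact_force: [-3.2, -2.9, 5.1]
gripper_width: 0.271
t 4.8 pos [0.5628 0.0608 0.1678] F [-3.2 -2.9  5.1] w 0.271 q [ 0.51  0.56 -0.6   1.78 -0.24  1.01  0.35]
shift tool mm [ 0.5 -0.4  3.2] | 3.3 then turn deg [-0.06 -0.06  0.43] ; shift if turned first [ 0.5 -0.4  3.2]
t 4.8 pos [0.5628 0.0608 0.1678] F [-3.2 -2.9  5.1] w 0.271 q [ 0.51  0.56 -0.6   1.78 -0.24  1.01  0.35]
shift tool mm [38.3 -0.1 10.7] | 39.8 then turn deg [-0.06 -0.06  0.43] ; shift if turned first [38.3 -0.4 10.6]
t 4.8 pos [0.5628 0.0608 0.1678] F [-3.2 -2.9  5.1] w 0.271 q [ 0.51  0.56 -0.6   1.78 -0.24  1.01  0.35]
shift tool mm [70.2  0.2 32.3] | 77.3 then turn deg [-0.06 -0.06  0.43] ; shift if turned first [70.2 -0.4 32.2]
t 4.8 pos [0.5628 0.0608 0.1678] F [-3.2 -2.9  5.1] w 0.271 q [ 0.51  0.56 -0.6   1.78 -0.24  1.01  0.35]
shift tool mm [91.2  0.4 64.6] | 111.8 then turn deg [-0.06 -0.06  0.43] ; shift if turned first [91.2 -0.4 64.5]
t 4.8 pos [0.5628 0.0608 0.1678] F [-3.2 -2.9  5.1] w 0.271 q [ 0.51  0.56 -0.6   1.78 -0.24  1.01  0.35]
shift tool mm [ 97.9   0.5 102.6] | 141.8 then turn deg [-0.06 -0.06  0.43] ; shift if turned first [ 98.   -0.4 102.5]
t 4.8 pos [0.5628 0.0608 0.1678] F [-3.2 -2.9  5.1] w 0.271 q [ 0.51  0.56 -0.6   1.78 -0.24  1.01  0.35]
shift tool mm [ 84.9   0.4 148.8] | 171.3 then turn deg [-0.06 -0.06  0.43] ; shift if turned first [ 85.   -0.4 148.7]
```

```bash
python3 -m crank '[{"jaw":10,"x":13,"y":0,"z":1,"ax":0,"ay":0,"az":0},{"jaw":10,"x":13,"y":0,"z":2.5,"ax":0,"ay":0,"az":0},{"jaw":10,"x":12,"y":0,"z":4,"ax":0,"ay":0,"az":0},{"jaw":10,"x":11.5,"y":0,"z":6,"ax":0,"ay":0,"az":0},{"jaw":10,"x":11,"y":0,"z":7,"ax":0,"ay":0,"az":0},{"jaw":10,"x":9.5,"y":0,"z":8.5,"ax":0,"ay":0,"az":0},{"jaw":10,"x":0,"y":0,"z":0,"ax":0,"ay":0,"az":0}]'
python3 clamp.py 1.3 .0
```

```text
t: 5.68
eef_pos: [0.5444, 0.1363, 0.1764]
tool_rot: [-0.204, 0.592, 0.763, 0.161]
contact_force: [3.2, -1.0, -2.8]
gripper_width: 0.264
t 5.67 pos [0.5444 0.1363 0.1764] F [ 3.2 -1.  -2.8] w 0.264 q [ 0.42  0.52 -0.64  1.83 -0.28  0.94  0.26]
shift tool mm [-1.3 -0.5  0.8] | 1.6 then turn deg [-0.04 -0.14  0.56] ; shift if turned first [-1.3 -0.5  0.8]
```

Forces are low. Next: on down to about 0.1 rad.

```bash
python3 -m crank '[{"jaw":10,"x":8,"y":0,"z":10,"ax":0,"ay":0,"az":0},{"jaw":10,"x":7,"y":0,"z":11,"ax":0,"ay":0,"az":0},{"jaw":10,"x":5,"y":0,"z":11.5,"ax":0,"ay":0,"az":0},{"jaw":10,"x":4,"y":0,"z":12,"ax":0,"ay":0,"az":0},{"jaw":10,"x":2,"y":0,"z":13,"ax":0,"ay":0,"az":0},{"jaw":10,"x":0.5,"y":0,"z":13,"ax":0,"ay":0,"az":0},{"jaw":10,"x":0,"y":0,"z":0,"ax":0,"ay":0,"az":0}]'
python3 clamp.py 0.5 .0; python3 clamp.py 0.1 0 | tail -1
```

```text
t: 6.55
eef_pos: [0.5311, 0.1923, 0.1285]
tool_rot: [-0.203, 0.593, 0.762, 0.162]
contact_force: [5.7, -1.0, -2.1]
gripper_width: 0.242
t 6.55 pos [0.5311 0.1923 0.1285] F [ 5.7 -1.  -2.1] w 0.242 q [ 0.33  0.57 -0.65  1.89 -0.27  0.79  0.2 ]
shift tool mm [ 0.6 -0.9  0.8] | 1.3 then turn deg [ 0.06 -0.12  0.46] ; shift if turned first [ 0.6 -0.9  0.8]
shift tool mm [-8.1 -1.  38.4] | 39.3 then turn deg [ 0.06 -0.12  0.46] ; shift if turned first [-8.  -0.9 38.4]
```

```bash
python3 -m crank '[{"jaw":10,"x":-0.5,"y":0,"z":10,"ax":0,"ay":0,"az":0},{"jaw":10,"x":-2,"y":0,"z":10,"ax":0,"ay":0,"az":0},{"jaw":10,"x":-2,"y":0,"z":10,"ax":0,"ay":0,"az":0},{"jaw":10,"x":-3,"y":0,"z":9,"ax":0,"ay":0,"az":0},{"jaw":10,"x":0,"y":0,"z":0,"ax":0,"ay":0,"az":0}]'
python3 clamp.py 0 .0
python3 - <<'E'
from h import *
import cv2
p1,d=eyes.read_camera("scene");p2,_=eyes.read_camera("top")
a=cv2.resize(p1[80:280,220:400,::-1],None,fx=2.2,fy=2.2);b=cv2.resize(p2[120:320,180:360,::-1],None,fx=2.2,fy=2.2)
cv2.imwrite("pics/cl1.png",np.hstack([a,b]))
E
```

```text
t: 7.18
eef_pos: [0.5282, 0.2048, 0.0918]
tool_rot: [-0.204, 0.593, 0.762, 0.162]
contact_force: [5.5, -2.7, 1.2]
gripper_width: 0.245
t 7.17 pos [0.5282 0.2048 0.0918] F [ 5.5 -2.7  1.2] w 0.245 q [ 0.3   0.63 -0.64  1.92 -0.26  0.71  0.2 ]
shift tool mm [-5.2 -1.   8.8] | 10.3 then turn deg [ 0.07 -0.14  0.45] ; shift if turned first [-5.2 -1.   8.8]
```

View pics/cl1.png

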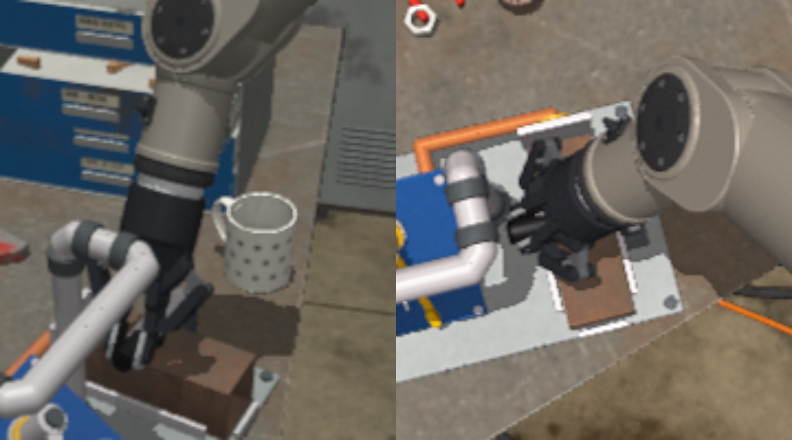

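The arm is almost down: its grip is held between the fingers over the tube at about (125,345) in the left half. Next I set it down, release and back off.

```bash
python3 -m crank '[{"jaw":10,"x":-2,"y":0,"z":4,"ax":0,"ay":0,"az":0},{"jaw":10,"x":-3,"y":0,"z":4,"ax":0,"ay":0,"az":0},{"jaw":10,"x":0,"y":0,"z":0,"ax":0,"ay":0,"az":0},{"jaw":60,"x":0,"y":0,"z":0,"ax":0,"ay":0,"az":0},{"jaw":60,"x":0,"y":0,"z":0,"ax":0,"ay":0,"az":0},{"jaw":60,"x":0,"y":0,"z":0,"ax":0,"ay":0,"az":0},{"jaw":60,"x":0,"y":0,"z":-15,"ax":0,"ay":0,"az":0},{"jaw":60,"x":0,"y":0,"z":-25,"ax":0,"ay":0,"az":0},{"jaw":60,"x":0,"y":0,"z":-40,"ax":0,"ay":0,"az":0},{"jaw":60,"x":0,"y":0,"z":-50,"ax":0,"ay":0,"az":0},{"jaw":60,"x":0,"y":0,"z":-50,"ax":0,"ay":0,"az":0},{"jaw":60,"x":0,"y":0,"z":-50,"ax":0,"ay":0,"az":0}]'
python3 clamp.py 0 .0
python3 - <<'E'
from h import *
import cv2
p1,d=eyes.read_camera("scene");p2,_=eyes.read_camera("top")
a=cv2.resize(p1[150:350,200:380,::-1],None,fx=2.2,fy=2.2);b=cv2.resize(p2[120:320,180:360,::-1],None,fx=2.2,fy=2.2)
cv2.imwrite("pics/cl2.png",np.hstack([a,b]))
E
```

```text
t: 8.78
eef_pos: [0.5547, 0.0905, 0.2833]
tool_rot: [-0.204, 0.593, 0.762, 0.161]
contact_force: [1.1, -1.0, 0.5]
gripper_width: 0.598
t 8.78 pos [0.5547 0.0905 0.2833] F [ 1.1 -1.   0.5] w 0.598 q [ 0.5   0.42 -0.64  1.7  -0.3   1.19  0.26]
shift tool mm [  0.4   0.7 233.4] | 233.4 then turn deg [-0.05 -0.08  0.46] ; shift if turned first [  0.7   0.5 233.4]
```

View pics/cl2.png

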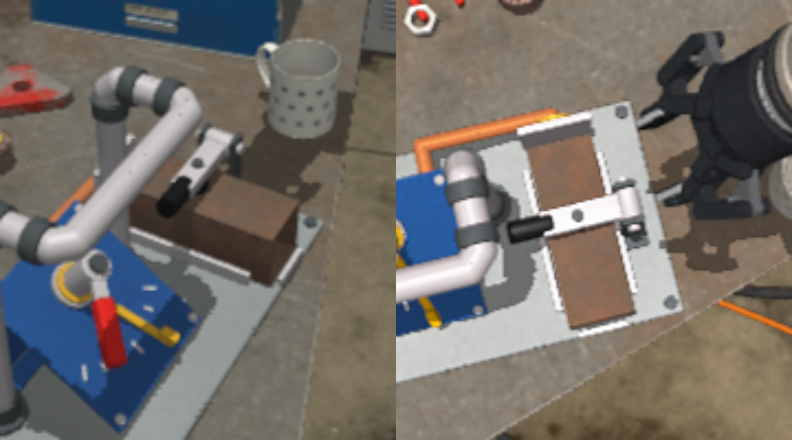

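The clamp arm lies level on the tube, with its grip at (172,195) left and (530,230) right. The tube is in its nest and the mug stands. On to the lever.

```bash
cat > lev.py <<'E'
from h import *
import sys
phi,r,h,back,b=map(float,sys.argv[1:6]);b=np.radians(b)
e=PR@[-np.cos(np.pi/4-phi),np.sin(np.pi/4-phi),0];n=PR[:,2];de=PR@[-np.sin(np.pi/4-phi),-np.cos(np.pi/4-phi),0]
R=frame(-(np.cos(b)*n+np.sin(b)*e),-de);p=PO+e*r+n*h+R[:,2]*(.019-back);print("goal",p.round(4));todo(p,R)
E
python3 lev.py .03 .066 .047 .13 10;python3 lev.py .03 .066 .047 .0 10;python3 lev.py 1.0 .066 .047 .0 10
```

```text
goal [0.3754 0.3598 0.1794]
t 8.88 pos [0.5584 0.0884 0.2862] F [-0.6 -0.1  0. ] w 0.602 q [ 0.5   0.41 -0.64  1.7  -0.3   1.19  0.26]
shift tool mm [ 213.9 -113.6  244.6] | 344.2 then turn deg [-24.94 -50.64 -51.78] ; shift if turned first [321.6 118.  -33.9]
goal [0.4635 0.3654 0.084 ]
t 8.88 pos [0.5584 0.0884 0.2862] F [-0.6 -0.1  0. ] w 0.602 q [ 0.5   0.41 -0.64  1.7  -0.3   1.19  0.26]
shift tool mm [152.3 -27.8 320.4] | 355.8 then turn deg [-24.94 -50.64 -51.78] ; shift if turned first [321.6 118.   96.1]
goal [0.4645 0.3077 0.075 ]
t 8.88 pos [0.5584 0.0884 0.2862] F [-0.6 -0.1  0. ] w 0.602 q [ 0.5   0.41 -0.64  1.7  -0.3   1.19  0.26]
shift tool mm [ 99.1 -40.9 300. ] | 318.5 then turn deg [  -7.52  -58.73 -106.55] ; shift if turned first [124.1 262.5 131. ]
```

```bash
python3 -m crank '[{"jaw":55,"x":0,"y":0,"z":0,"ax":-3.1,"ay":-6.3,"az":-6.5},{"jaw":55,"x":0,"y":0,"z":0,"ax":-3.1,"ay":-6.3,"az":-6.5},{"jaw":55,"x":0,"y":0,"z":0,"ax":-3.1,"ay":-6.3,"az":-6.5},{"jaw":55,"x":0,"y":0,"z":0,"ax":-3.1,"ay":-6.3,"az":-6.5},{"jaw":55,"x":0,"y":0,"z":0,"ax":-3.1,"ay":-6.3,"az":-6.5},{"jaw":55,"x":0,"y":0,"z":0,"ax":-3.1,"ay":-6.3,"az":-6.5},{"jaw":55,"x":0,"y":0,"z":0,"ax":-3.1,"ay":-6.3,"az":-6.5},{"jaw":55,"x":0,"y":0,"z":0,"ax":-3.1,"ay":-6.3,"az":-6.5},{"jaw":55,"x":0,"y":0,"z":0,"ax":0,"ay":0,"az":0}]'
python3 lev.py .03 .066 .047 .15 10
python3 - <<'E'
from h import *
todo(np.array([.41,.13,.29]),np.eye(3))
E
```

```text
t: 10.0
eef_pos: [0.5548, 0.0868, 0.28]
tool_rot: [0.311, 0.278, 0.901, 0.121]
contact_force: [-0.2, -0.6, 0.6]
gripper_width: 0.549
goal [0.3619 0.359  0.1941]
t 10.0 pos [0.5548 0.0868 0.28  ] F [-0.2 -0.6  0.6] w 0.549 q [ 0.34  0.01 -0.7   2.24  0.67  0.3   0.03]
shift tool mm [325.  106.2 -42.1] | 344.5 then turn deg [-2.1  -3.21 -2.69] ; shift if turned first [316.8 123.1 -55.9]
t 10.0 pos [0.5548 0.0868 0.28  ] F [-0.2 -0.6  0.6] w 0.549 q [ 0.34  0.01 -0.7   2.24  0.67  0.3   0.03]
shift tool mm [114.4 -22.7 -96.7] | 151.5 then turn deg [ -42.12 -136.28  -18.23] ; shift if turned first [-144.8   43.2   10. ]
```

```bash
python3 -m crank '[{"jaw":55,"x":38,"y":-7,"z":-32,"ax":0,"ay":0,"az":0},{"jaw":55,"x":38,"y":-7,"z":-32,"ax":0,"ay":0,"az":0},{"jaw":55,"x":0,"y":0,"z":0,"ax":0,"ay":0,"az":0}]'
python3 lev.py .03 .066 .047 .15 10
```

```text
t: 10.38
eef_pos: [0.459, 0.1176, 0.2884]
tool_rot: [0.311, 0.279, 0.9, 0.122]
contact_force: [0.9, -0.9, -0.3]
gripper_width: 0.552
goal [0.3619 0.359  0.1941]
t 10.38 pos [0.459  0.1176 0.2884] F [ 0.9 -0.9 -0.3] w 0.552 q [ 0.26 -0.21 -0.72  2.37  0.4   0.33  0.13]
shift tool mm [249.1 118.4  23. ] | 276.8 then turn deg [-1.98 -3.14 -2.78] ; shift if turned first [244.1 129.7  13.8]
```

```bash
python3 -m crank '[{"jaw":20,"x":0,"y":0,"z":0,"ax":0,"ay":0,"az":0},{"jaw":20,"x":42,"y":8,"z":-3,"ax":0,"ay":0,"az":0},{"jaw":20,"x":42,"y":20,"z":0,"ax":0,"ay":0,"az":0},{"jaw":20,"x":42,"y":22,"z":4,"ax":0,"ay":0,"az":0},{"jaw":20,"x":42,"y":22,"z":6,"ax":0,"ay":0,"az":0},{"jaw":20,"x":0,"y":0,"z":0,"ax":0,"ay":0,"az":0}]'
python3 lev.py .03 .066 .047 .15 10
```

```text
t: 11.12
eef_pos: [0.3897, 0.2456, 0.2299]
tool_rot: [0.296, 0.28, 0.906, 0.112]
contact_force: [-0.4, 0.7, -0.0]
gripper_width: 0.199
goal [0.3619 0.359  0.1941]
t 11.12 pos [0.3897 0.2456 0.2299] F [-0.4  0.7 -0. ] w 0.199 q [ 0.39  0.   -1.39  2.37  1.01  0.62 -0.84]
shift tool mm [100.5  67.4  16. ] | 122.1 then turn deg [-3.58 -4.61 -2.52] ; shift if turned first [98.6 70.9 12.3]
```

```bash
python3 -m crank '[{"jaw":40,"x":25,"y":17,"z":4,"ax":0,"ay":0,"az":0},{"jaw":55,"x":25,"y":17,"z":4,"ax":0,"ay":0,"az":0},{"jaw":55,"x":25,"y":17,"z":4,"ax":0,"ay":0,"az":0},{"jaw":55,"x":24,"y":16,"z":4,"ax":-3.5,"ay":-4.6,"az":-2.5},{"jaw":55,"x":0,"y":0,"z":0,"ax":0,"ay":0,"az":0}]'
python3 lev.py .03 .066 .047 .15 10
```

```text
t: 11.75
eef_pos: [0.3603, 0.3579, 0.1942]
tool_rot: [0.345, 0.25, 0.897, 0.119]
contact_force: [0.9, -0.1, 0.0]
gripper_width: 0.549
goal [0.3619 0.359  0.1941]
t 11.75 pos [0.3603 0.3579 0.1942] F [ 0.9 -0.1  0. ] w 0.549 q [-0.29  0.42 -1.23  2.3   1.36  1.18 -1.35]
shift tool mm [-0.5  1.5  1.2] | 1.9 then turn deg [-0.12  0.16  0.64] ; shift if turned first [-0.4  1.5  1.2]
```

```bash
python3 -m crank '[{"jaw":55,"x":0,"y":1,"z":35,"ax":0,"ay":0,"az":0},{"jaw":55,"x":0,"y":0,"z":35,"ax":0,"ay":0,"az":0},{"jaw":55,"x":0,"y":0,"z":25,"ax":0,"ay":0,"az":0},{"jaw":55,"x":0,"y":0,"z":0,"ax":0,"ay":0,"az":0}]'
python3 lev.py .03 .066 .047 .0 10
python3 - <<'E'
from h import *
import cv2
p1,d=eyes.read_camera("scene");p2,_=eyes.read_camera("top")
a=cv2.resize(p1[200:360,180:324,::-1],None,fx=2.75,fy=2.75);b=cv2.resize(p2[180:340,90:234,::-1],None,fx=2.75,fy=2.75)
cv2.imwrite("pics/lv1.png",np.hstack([a,b]))
E
```

```text
t: 12.25
eef_pos: [0.4312, 0.3557, 0.126]
tool_rot: [0.347, 0.257, 0.894, 0.116]
contact_force: [-0.7, -0.8, -0.3]
gripper_width: 0.551
goal [0.4635 0.3654 0.084 ]
t 12.25 pos [0.4312 0.3557 0.126 ] F [-0.7 -0.8 -0.3] w 0.551 q [-0.3   0.61 -1.06  2.27  1.61  1.18 -1.42]
shift tool mm [ 8.6  4.3 53. ] | 53.9 then turn deg [-0.56  0.66  0.  ] ; shift if turned first [ 8.   3.7 53.2]
```

View pics/lv1.png

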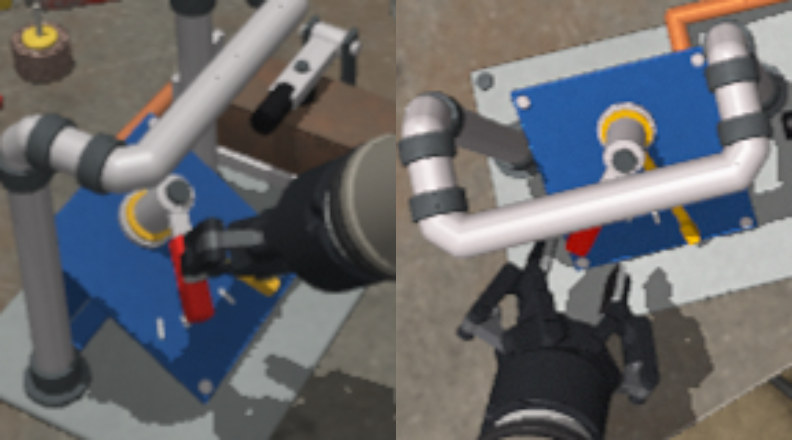

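The open fingers, with tips at (545,255) and (620,275) in the right half, straddle the red grip at (583,235). I advance and close.

```bash
python3 -m crank '[{"jaw":55,"x":5,"y":2,"z":13,"ax":0,"ay":0,"az":0},{"jaw":55,"x":4,"y":2,"z":20,"ax":0,"ay":0,"az":0},{"jaw":55,"x":0,"y":0,"z":20,"ax":0,"ay":0,"az":0},{"jaw":55,"x":0,"y":0,"z":0,"ax":0,"ay":0,"az":0}]' 40
python3 lev.py .03 .066 .047 .0 10
```

```text
t: 12.85
eef_pos: [0.4616, 0.3688, 0.0838]
tool_rot: [0.348, 0.255, 0.894, 0.118]
contact_force: [-0.4, 0.2, -0.3]
gripper_width: 0.55
goal [0.4635 0.3654 0.084 ]
t 12.85 pos [0.4616 0.3688 0.0838] F [-0.4  0.2 -0.3] w 0.55 q [-0.32  0.72 -0.99  2.23  1.73  1.19 -1.46]
shift tool mm [-3.1 -2.   1.1] | 3.9 then turn deg [-0.24  0.56  0.09] ; shift if turned first [-3.2 -2.   1.1]
```

```bash
python3 -m crank '[{"jaw":5,"x":-2,"y":-1,"z":0,"ax":0,"ay":0,"az":0},{"jaw":5,"x":0,"y":0,"z":0,"ax":0,"ay":0,"az":0},{"jaw":5,"x":0,"y":0,"z":0,"ax":0,"ay":0,"az":0},{"jaw":5,"x":0,"y":0,"z":0,"ax":0,"ay":0,"az":0}]' 40
for p in .03 .3 .6 .97; do python3 lev.py $p .066 .047 .0 10; done
python3 - <<'E'
from h import *
# rows for 0.1396 rad (8 deg) turn about the valve axis, in tool frame, rigidly from current pose
o=readout.get_obs();q=o["tool_rot"];R=Ro.from_quat([q[1],q[2],q[3],q[0]]).as_matrix();p=o["eef_pos"];n=PR[:,2]
r=(p-PO)-n*np.dot(p-PO,n);print("r",np.linalg.norm(r),"h",np.dot(p-PO,n),"tcp ang",np.pi/4-np.arctan2(r@PR[:,1],-r@PR[:,0]))
w=n*np.radians(8);Q=Ro.from_rotvec(w).as_matrix();print("row: shift",(R.T@(Q@r-r)*1e3).round(2),"turn",np.degrees(R.T@w).round(2))
E
```

```text
t: 13.35
eef_pos: [0.4609, 0.3667, 0.0856]
tool_rot: [0.347, 0.255, 0.895, 0.119]
contact_force: [-4.7, -2.5, 1.3]
gripper_width: 0.205
goal [0.4635 0.3654 0.084 ]
t 13.35 pos [0.4609 0.3667 0.0856] F [-4.7 -2.5  1.3] w 0.205 q [-0.32  0.72 -0.99  2.24  1.73  1.19 -1.46]
shift tool mm [-1.5 -0.7  2.9] | 3.3 then turn deg [-0.18  0.52  0.12] ; shift if turned first [-1.5 -0.7  2.9]
goal [0.459  0.3502 0.0784]
t 13.35 pos [0.4609 0.3667 0.0856] F [-4.7 -2.5  1.3] w 0.205 q [-0.32  0.72 -0.99  2.24  1.73  1.19 -1.46]
shift tool mm [ -3.7 -17.4   3.3] | 18.1 then turn deg [ -2.93   0.49 -15.1 ] ; shift if turned first [  1.  -18.    2.4]
goal [0.4583 0.3318 0.0748]
t 13.35 pos [0.4609 0.3667 0.0856] F [-4.7 -2.5  1.3] w 0.205 q [-0.32  0.72 -0.99  2.24  1.73  1.19 -1.46]
shift tool mm [-11.1 -34.6   4.8] | 36.6 then turn deg [ -5.99   0.45 -32.02] ; shift if turned first [  9.  -35.5   1. ]
goal [0.4638 0.3094 0.0748]
t 13.35 pos [0.4609 0.3667 0.0856] F [-4.7 -2.5  1.3] w 0.205 q [-0.32  0.72 -0.99  2.24  1.73  1.19 -1.46]
shift tool mm [-26.6 -51.4   7.7] | 58.4 then turn deg [ -9.76   0.39 -52.88] ; shift if turned first [ 25.2 -52.7  -1.8]
r 0.06467455918643061 h 0.030848751495955968 tcp ang 0.018750853349130847
row: shift [-0.5  -9.01  0.12] turn [-1.46 -0.03 -7.87]
```

```bash
python3 -m crank '[{"jaw":5,"x":-0.2,"y":-5.6,"z":0,"ax":-0.9,"ay":0,"az":-4.9},{"jaw":5,"x":-0.2,"y":-5.6,"z":0,"ax":-0.9,"ay":0,"az":-4.9},{"jaw":5,"x":-0.2,"y":-5.6,"z":0,"ax":-0.9,"ay":0,"az":-4.9},{"jaw":5,"x":-0.2,"y":-5.6,"z":0,"ax":-0.9,"ay":0,"az":-4.9},{"jaw":5,"x":-0.2,"y":-5.6,"z":0,"ax":-0.9,"ay":0,"az":-4.9},{"jaw":5,"x":0,"y":0,"z":0,"ax":0,"ay":0,"az":0}]'
python3 lev.py .46 .066 .047 .0 10
```

```text
t: 14.1
eef_pos: [0.4547, 0.3394, 0.0769]
tool_rot: [0.374, 0.045, 0.923, 0.076]
contact_force: [-5.6, -5.2, -0.4]
gripper_width: 0.203
goal [0.458  0.3405 0.0761]
t 14.1 pos [0.4547 0.3394 0.0769] F [-5.6 -5.2 -0.4] w 0.203 q [-0.3   0.68 -0.94  2.35  1.88  1.12 -1.16]
shift tool mm [-1.7  1.   3. ] | 3.6 then turn deg [-0.24  0.39  0.52] ; shift if turned first [-1.7  1.   3. ]
```

```bash
python3 -m crank '[{"jaw":5,"x":-0.2,"y":-5.6,"z":0,"ax":-0.9,"ay":0,"az":-4.9},{"jaw":5,"x":-0.2,"y":-5.6,"z":0,"ax":-0.9,"ay":0,"az":-4.9},{"jaw":5,"x":-0.2,"y":-5.6,"z":0,"ax":-0.9,"ay":0,"az":-4.9},{"jaw":5,"x":-0.2,"y":-5.6,"z":0,"ax":-0.9,"ay":0,"az":-4.9},{"jaw":5,"x":-0.2,"y":-5.6,"z":0,"ax":-0.9,"ay":0,"az":-4.9},{"jaw":5,"x":0,"y":0,"z":0,"ax":0,"ay":0,"az":0}]'
python3 lev.py .9 .066 .047 .0 10
python3 - <<'E'
from h import *
import cv2
for n in("scene","top"):
  p,d=eyes.read_camera(n);H,Sa,V=cv2.split(cv2.cvtColor(p,cv2.COLOR_RGB2HSV));c0=proj(n,PO);vv,uu=np.mgrid[:420,:560];near=(np.hypot(uu-c0[0],vv-c0[1])<70)&(d>.3)
  for name,m in(("red",((H<6)|(H>174))&(Sa>180)&(V>90)),("yel",(H>18)&(H<30)&(Sa>150)&(V>100))):
    r,c=np.where(m&near);Q=(cloud(n,d,r,c)-PO)@PR;q=np.hypot(Q[:,0],Q[:,1]);lo,hi=((.045,.1) if name=="red" else (.06,.115));k=(q>lo)&(q<hi)&(Q[:,2]<.06)&(Q[:,2]>0)
    an=np.pi/4-np.arctan2(Q[k,1],-Q[k,0]);print(n,name,k.sum(),an.mean().round(3) if k.any() else "")
E
```

```text
t: 14.85
eef_pos: [0.459, 0.3111, 0.0752]
tool_rot: [0.383, -0.166, 0.908, 0.03]
contact_force: [-4.7, -6.0, 0.2]
gripper_width: 0.2
goal [0.4622 0.3135 0.0744]
t 14.85 pos [0.459  0.3111 0.0752] F [-4.7 -6.   0.2] w 0.2 q [-0.24  0.63 -0.88  2.43  2.04  1.01 -0.83]
shift tool mm [-2.2  1.3  3.2] | 4.1 then turn deg [-0.35  0.24  0.18] ; shift if turned first [-2.2  1.3  3.2]
scene red 76 0.84
scene yel 5 1.039
top red 106 0.898
top yel 5 1.106
```

```bash
python3 lev.py .9 .066 .045 .0 -3;python3 lev.py 1.0 .066 .045 .0 -3
```

```text
goal [0.4602 0.3125 0.0701]
t 14.95 pos [0.459  0.3111 0.0752] F [-4.2 -6.8  0.5] w 0.205 q [-0.24  0.63 -0.88  2.43  2.04  1.01 -0.83]
shift tool mm [2.4 1.2 4.6] | 5.4 then turn deg [-0.38 13.23  0.08] ; shift if turned first [1.3 1.2 5.1]
goal [0.4626 0.3063 0.0708]
t 14.95 pos [0.459  0.3111 0.0752] F [-4.2 -6.8  0.5] w 0.205 q [-0.24  0.63 -0.88  2.43  2.04  1.01 -0.83]
shift tool mm [ 2.1 -5.5  4.8] | 7.5 then turn deg [-0.74 13.2  -5.65] ; shift if turned first [ 1.5 -5.4  5.1]
```

```bash
python3 -m crank '[{"jaw":50,"x":0,"y":0,"z":0,"ax":0,"ay":0,"az":0},{"jaw":50,"x":0,"y":0,"z":0,"ax":0,"ay":0,"az":0},{"jaw":50,"x":0,"y":0,"z":0,"ax":0,"ay":0,"az":0},{"jaw":50,"x":1,"y":0,"z":0,"ax":0,"ay":5,"az":0},{"jaw":50,"x":1,"y":0,"z":0,"ax":0,"ay":5,"az":0},{"jaw":50,"x":0,"y":0,"z":0,"ax":0,"ay":3,"az":0},{"jaw":50,"x":0,"y":0,"z":0,"ax":0,"ay":0,"az":0}]'
python3 lev.py .9 .066 .045 .0 -3;python3 lev.py .9 .066 .045 .1 -3
```

```text
t: 15.82
eef_pos: [0.4599, 0.3141, 0.0756]
tool_rot: [0.28, -0.168, 0.945, 0.014]
contact_force: [-0.6, 0.4, -0.3]
gripper_width: 0.501
goal [0.4602 0.3125 0.0701]
t 15.82 pos [0.4599 0.3141 0.0756] F [-0.6  0.4 -0.3] w 0.501 q [-0.19  0.54 -0.86  2.3   1.67  0.73 -0.45]
shift tool mm [ 3.2 -1.2  4.5] | 5.7 then turn deg [-0.21  0.56 -0.06] ; shift if turned first [ 3.2 -1.2  4.6]
goal [0.4085 0.3005 0.1549]
t 15.82 pos [0.4599 0.3141 0.0756] F [-0.6  0.4 -0.3] w 0.501 q [-0.19  0.54 -0.86  2.3   1.67  0.73 -0.45]
shift tool mm [  2.2  -1.6 -95.4] | 95.5 then turn deg [-0.21  0.56 -0.06] ; shift if turned first [  3.2  -1.2 -95.4]
```

```bash
python3 -m crank '[{"jaw":50,"x":0,"y":0,"z":-25,"ax":0,"ay":0,"az":0},{"jaw":50,"x":0,"y":0,"z":-35,"ax":0,"ay":0,"az":0},{"jaw":50,"x":0,"y":0,"z":-35,"ax":0,"ay":0,"az":0},{"jaw":50,"x":0,"y":0,"z":-25,"ax":0,"ay":0,"az":0},{"jaw":50,"x":0,"y":0,"z":0,"ax":0,"ay":0,"az":0}]'
cat > meas.py <<'E'
from h import *
import cv2,sys
im=[]
for n,(x0,y0) in(("scene",(180,200)),("top",(90,180))):
  p,d=eyes.read_camera(n);im.append(cv2.resize(p[y0:y0+160,x0:x0+144,::-1],None,fx=2.75,fy=2.75))
  H,Sa,V=cv2.split(cv2.cvtColor(p,cv2.COLOR_RGB2HSV));c0=proj(n,PO);vv,uu=np.mgrid[:420,:560];near=(np.hypot(uu-c0[0],vv-c0[1])<70)&(d>.3)
  for name,m in(("red",((H<6)|(H>174))&(Sa>180)&(V>70)),("yel",(H>17)&(H<30)&(Sa>150)&(V>80))):
    r,c=np.where(m&near);Q=(cloud(n,d,r,c)-PO)@PR;q=np.hypot(Q[:,0],Q[:,1])
    k=(q<.12)&(Q[:,2]<.06)&(Q[:,2]>0)&((q>.03) if name=="red" else (q>.035))
    if name=="red":k&=Q[:,2]>.045   # top face
    Q=Q[k]
    if len(Q)<8: print(n,name,len(Q));continue
    an=np.pi/4-np.arctan2(Q[:,1],-Q[:,0]);vx,vy,x0_,y0_=cv2.fitLine(Q[:,:2].astype(np.float32),cv2.DIST_HUBER,0,1e-4,1e-4).ravel()
    if vx>0:vx,vy=-vx,-vy
    print(n,name,len(Q),"mean ang",an.mean().round(3),"line ang",(np.pi/4-np.arctan2(vy,-vx)).round(3),"axis offset mm",((vx*-y0_+vy*x0_)*1e3).round(1),"r",np.hypot(*Q[:,:2].T).min().round(3),np.hypot(*Q[:,:2].T).max().round(3),"z",Q[:,2].mean().round(3))
cv2.imwrite(sys.argv[1],np.hstack(im))
E
python3 meas.py pics/m1.png;python3 lev.py .9 .066 .045 .1 -3
```

```text
t: 16.45
eef_pos: [0.3957, 0.299, 0.1769]
tool_rot: [0.281, -0.169, 0.945, 0.013]
contact_force: [0.0, -0.3, 0.6]
gripper_width: 0.501
scene red 240 mean ang 0.832 line ang 0.933 axis offset mm 6.3 r 0.031 0.087 z 0.051
scene yel 122 mean ang 1.004 line ang 0.975 axis offset mm -2.0 r 0.036 0.106 z 0.009
top red 128 mean ang 0.93 line ang 0.894 axis offset mm -2.4 r 0.049 0.087 z 0.051
top yel 59 mean ang 1.051 line ang 0.978 axis offset mm -6.3 r 0.035 0.107 z 0.013
goal [0.4085 0.3005 0.1549]
t 16.55 pos [0.3961 0.2985 0.1753] F [ 0.5  0.3 -0.3] w 0.503 q [-0.09  0.21 -1.    2.34  1.21  0.63 -0.13]
shift tool mm [ 0.4 -0.7 23.9] | 23.9 then turn deg [-0.28  0.42  0.06] ; shift if turned first [ 0.2 -0.9 23.9]
```

View pics/m1.png

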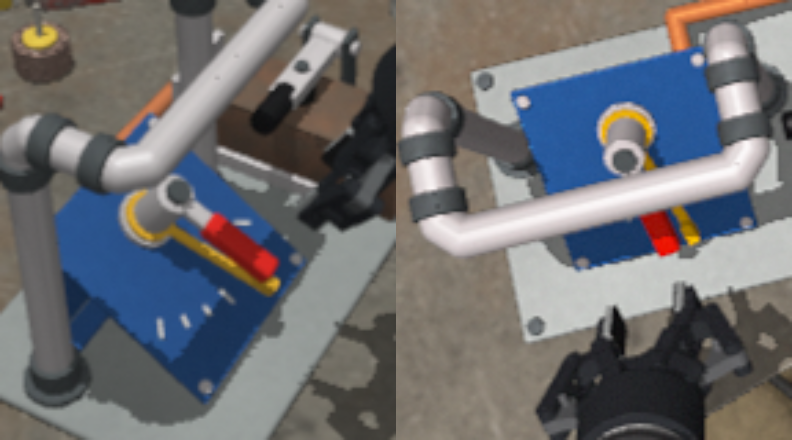

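```bash
python3 - <<'E'
from h import *
import cv2
for n,(cu,cv_) in(("scene",(244,269.5)),("top",(173.3,238.2))):
  p,d=eyes.read_camera(n);H,Sa,V=cv2.split(cv2.cvtColor(p,cv2.COLOR_RGB2HSV));vv,uu=np.mgrid[:420,:560]
  r,c=np.where((np.hypot(uu-cu,vv-cv_)<5)&(V<110)&(d>.3));Q=(cloud(n,d,r,c)-PO)@PR;hub=np.median(Q,0);print(n,"cap",len(r),hub.round(4),"px",c.mean(),r.mean())
  h=hub[2];X=(onplane(n,c.mean(),r.mean(),PO+PR[:,2]*h,PR[:,2])-PO)@PR;print("  ray",X.round(4));hub=X
  near=(np.hypot(uu-cu,vv-cv_)<60)&(d>.3)
  r,c=np.where(near&((H<6)|(H>174))&(Sa>180)&(V>70));A=(cloud(n,d,r,c)-PO)@PR
  A=np.array(A);top=A[np.abs(A[:,2]-np.percentile(A[:,2],90))<.003];rc=cv2.minAreaRect((top[:,:2]*1e3).astype(np.float32));print("  red top",len(top),top[:,2].mean().round(4),[np.round(x,1) for x in rc]);v=np.array(rc[0])/1e3-hub[:2];print("   ang",(np.pi/4-np.arctan2(v[1],-v[0])).round(3),"r",np.linalg.norm(v).round(4))
  r,c=np.where(near&(H>17)&(H<30)&(Sa>150)&(V>80));A=(cloud(n,d,r,c)-PO)@PR
  q=np.hypot(A[:,0]-hub[0],A[:,1]-hub[1])
  for nm,k in(("block",(q>.088)&(A[:,2]>.015)),("strip",(q>.045)&(q<.088)&(A[:,2]<.013))):
    B=A[k];v=B[:,:2].mean(0)-hub[:2] if k.any() else np.zeros(2);print("  ",nm,k.sum(),B.mean(0).round(4) if k.any() else "","ang",(np.pi/4-np.arctan2(v[1],-v[0])).round(3),"r",np.linalg.norm(v).round(4))
E
```

```text
scene cap 61 [0.0006 0.0028 0.055 ] px 244.62295081967213 269.62295081967216
  ray [0.0007 0.0026 0.055 ]
  red top 160 0.0524 [array([-58.4,  -4.6]), array([55.2, 16.3]), np.float64(6.3)]
   ang 0.906 r 0.0595
   block 17 [-0.0981 -0.0207  0.0196] ang 1.017 r 0.1015
   strip 69 [-0.0629 -0.0144  0.007 ] ang 1.046 r 0.0658
top cap 56 [ 0.0023 -0.0017  0.0546] px 172.75 238.19642857142858
  ray [ 0.0024 -0.0019  0.0546]
  red top 93 0.052 [array([-66.4,  -9.8]), array([35.9, 16.7]), np.float64(3.5)]
   ang 0.9 r 0.0692
   block 30 [-0.0928 -0.0255  0.0177] ang 1.028 r 0.098
   strip 15 [-0.078  -0.021   0.0071] ang 1.019 r 0.0826
```

Lever is at about 0.90 and the tab at about 1.02; both views agree. I regrasp and turn on by about 7 degrees.

```bash
python3 -m crank '[{"jaw":50,"x":0,"y":0,"z":35,"ax":0,"ay":0,"az":0},{"jaw":50,"x":0,"y":-1,"z":35,"ax":0,"ay":0,"az":0},{"jaw":50,"x":1,"y":0,"z":25,"ax":0,"ay":0,"az":0},{"jaw":50,"x":1,"y":0,"z":20,"ax":0,"ay":0,"az":0},{"jaw":50,"x":0,"y":0,"z":0,"ax":0,"ay":0,"az":0}]'
python3 lev.py .9 .066 .046 .0 -3
```

```text
t: 17.27
eef_pos: [0.4543, 0.3105, 0.0751]
tool_rot: [0.277, -0.168, 0.946, 0.013]
contact_force: [-0.3, -0.3, -0.1]
gripper_width: 0.498
goal [0.4596 0.3124 0.071 ]
t 17.27 pos [0.4543 0.3105 0.0751] F [-0.3 -0.3 -0.1] w 0.498 q [-0.2   0.53 -0.85  2.31  1.66  0.72 -0.45]
shift tool mm [-2.6  0.3  6.4] | 6.9 then turn deg [-0.24  0.14  0.02] ; shift if turned first [-2.6  0.3  6.4]
```

```bash
python3 -m crank '[{"jaw":50,"x":-2,"y":0,"z":5,"ax":0,"ay":0,"az":0},{"jaw":5,"x":0,"y":0,"z":0,"ax":0,"ay":0,"az":0},{"jaw":5,"x":0,"y":0,"z":0,"ax":0,"ay":0,"az":0},{"jaw":5,"x":0,"y":0,"z":0,"ax":0,"ay":0,"az":0},{"jaw":5,"x":0,"y":0,"z":0,"ax":0,"ay":0,"az":0},{"jaw":5,"x":-0.1,"y":-4,"z":0,"ax":0.2,"ay":0,"az":-3.4},{"jaw":5,"x":-0.1,"y":-4,"z":0,"ax":0.2,"ay":0,"az":-3.4},{"jaw":5,"x":0,"y":0,"z":0,"ax":0,"ay":0,"az":0},{"jaw":5,"x":0,"y":0,"z":0,"ax":0,"ay":0,"az":0}]' 40
python3 lev.py 1.02 .066 .046 .0 -3
```

```text
t: 18.4
eef_pos: [0.4623, 0.3043, 0.0759]
tool_rot: [0.281, -0.223, 0.934, -0.007]
contact_force: [-3.2, -4.4, 7.8]
gripper_width: 0.202
goal [0.4626 0.3049 0.0718]
t 18.4 pos [0.4623 0.3043 0.0759] F [-3.2 -4.4  7.8] w 0.202 q [-0.2   0.52 -0.83  2.31  1.67  0.71 -0.33]
shift tool mm [1.6 1.  3.7] | 4.2 then turn deg [-0.4   0.42 -0.03] ; shift if turned first [1.6 1.  3.8]
```

Now at the 1.02 orientation. Release, back off and measure.

```bash
python3 -m crank '[{"jaw":50,"x":0,"y":0,"z":0,"ax":0,"ay":0,"az":0},{"jaw":50,"x":0,"y":0,"z":0,"ax":0,"ay":0,"az":0},{"jaw":50,"x":0,"y":0,"z":0,"ax":0,"ay":0,"az":0},{"jaw":50,"x":0,"y":0,"z":-25,"ax":0,"ay":0,"az":0},{"jaw":50,"x":0,"y":0,"z":-35,"ax":0,"ay":0,"az":0},{"jaw":50,"x":0,"y":0,"z":-35,"ax":0,"ay":0,"az":0},{"jaw":50,"x":0,"y":0,"z":-30,"ax":0,"ay":0,"az":0},{"jaw":50,"x":0,"y":0,"z":0,"ax":0,"ay":0,"az":0}]'
python3 meas.py pics/m2.png
python3 - <<'E'
from h import *
import cv2
for n,(cu,cv_) in(("scene",(244,269.5)),("top",(173.3,238.2))):
  p,d=eyes.read_camera(n);H,Sa,V=cv2.split(cv2.cvtColor(p,cv2.COLOR_RGB2HSV));vv,uu=np.mgrid[:420,:560]
  r,c=np.where((np.hypot(uu-cu,vv-cv_)<5)&(V<110)&(d>.3));hub=np.median((cloud(n,d,r,c)-PO)@PR,0)
  near=(np.hypot(uu-cu,vv-cv_)<60)&(d>.3)
  r,c=np.where(near&((H<6)|(H>174))&(Sa>180)&(V>70));A=(cloud(n,d,r,c)-PO)@PR
  top=A[np.abs(A[:,2]-np.percentile(A[:,2],90))<.003];rc=cv2.minAreaRect((top[:,:2]*1e3).astype(np.float32));v=np.array(rc[0])/1e3-hub[:2];print(n,hub.round(4)," red",[np.round(x,1) for x in rc],"ang",(np.pi/4-np.arctan2(v[1],-v[0])).round(3))
  r,c=np.where(near&(H>17)&(H<30)&(Sa>150)&(V>80));A=(cloud(n,d,r,c)-PO)@PR;q=np.hypot(A[:,0]-hub[0],A[:,1]-hub[1])
  k=(q>.088)&(A[:,2]>.015);v=A[k,:2].mean(0)-hub[:2];print("  block",k.sum(),A[k].mean(0).round(4),"ang",(np.pi/4-np.arctan2(v[1],-v[0])).round(3))
E
```

```text
t: 19.4
eef_pos: [0.3965, 0.2917, 0.1827]
tool_rot: [0.282, -0.223, 0.933, -0.006]
contact_force: [0.6, 0.3, -0.7]
gripper_width: 0.499
scene red 237 mean ang 0.952 line ang 1.013 axis offset mm 4.1 r 0.03 0.088 z 0.051
scene yel 137 mean ang 1.006 line ang 0.983 axis offset mm -1.3 r 0.036 0.105 z 0.01
top red 125 mean ang 1.05 line ang 1.036 axis offset mm -0.9 r 0.05 0.087 z 0.051
top yel 40 mean ang 1.083 line ang 1.039 axis offset mm -3.3 r 0.037 0.107 z 0.017
scene [0.0008 0.0029 0.0544]  red [array([-57.7, -10.6]), array([55.1, 17.1]), np.float64(14.4)] ang 1.014
  block 31 [-0.0949 -0.0212  0.0177] ang 1.033
top [ 0.0029 -0.0021  0.0542]  red [array([-65.2, -17.4]), array([36.1, 15.3]), np.float64(14.4)] ang 1.006
  block 15 [-0.0937 -0.0274  0.0171] ang 1.042
```

View pics/m2.png

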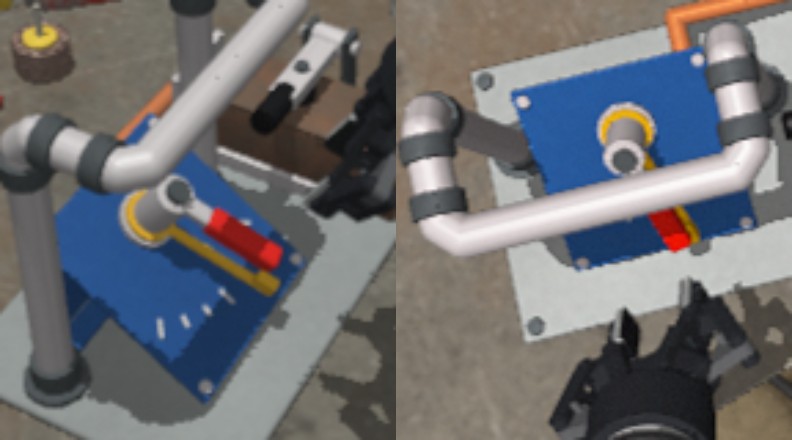

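```bash
python3 - <<'E'
from h import *
import cv2
A_=lambda v:round(float(np.pi/4-np.arctan2(v[1],-v[0])),3)
for n,hub in(("scene",(.0007,.0027)),("top",(.0026,-.0019))):
  f=np.load(f"pics/{n}0.npz");p,d=f["p"],f["d"];H,Sa,V=cv2.split(cv2.cvtColor(p,cv2.COLOR_RGB2HSV));vv,uu=np.mgrid[:420,:560];c0=proj(n,PO)
  r,c=np.where((np.hypot(uu-c0[0],vv-c0[1])<65)&(H>17)&(H<30)&(Sa>150)&(V>80)&(d>.3));D=(cloud(n,d,r,c)-PO)@PR
  for nm,h,k in(("strip",.007,(D[:,2]<.011)&(np.hypot(D[:,0],D[:,1])>.035)&(np.hypot(D[:,0],D[:,1])<.086)&(D[:,0]<0)),("blocktop",.019,(D[:,2]>.0165)&(np.hypot(D[:,0],D[:,1])>.085))):
    P=np.array([(onplane(n,u,v,PO+PR[:,2]*h,PR[:,2])-PO)@PR for u,v in zip(c[k],r[k])])[:,:2]
    vx,vy,_,_=cv2.fitLine((P*1e3).astype(np.float32),cv2.DIST_HUBER,0,.01,.01).ravel();s=-np.sign(vx)
    rc=cv2.minAreaRect((P*1e3).astype(np.float32));print(n,nm,k.sum(),"line",A_((s*vx,s*vy)),"from hub",A_(P.mean(0)-hub),"rect",[np.round(x,1) for x in rc],"depth mean from hub",A_(D[k,:2].mean(0)-hub))
E
```

```text
scene strip 70 line 1.004 from hub 1.05 rect [array([-63.4, -14.6]), array([42.8,  8. ]), np.float64(13.1)] depth mean from hub 1.05
scene blocktop 23 line 1.27 from hub 1.031 rect [array([-96. , -21.9]), array([14.4,  9.2]), np.float64(27.6)] depth mean from hub 1.034
top strip 17 line 0.974 from hub 1.02 rect [array([-57.3, -16. ]), array([50.5,  7.4]), np.float64(13.1)] depth mean from hub 1.015
top blocktop 20 line 1.096 from hub 1.029 rect [array([-92.7, -26. ]), array([15.7,  8.8]), np.float64(7.2)] depth mean from hub 1.026
```

```bash
python3 - <<'E'
from station import eyes
import cv2
p,_=eyes.read_camera("scene");cv2.imwrite("pics/fin.png",p[:,:,::-1])
E
```

```text
(no output)
```

View pics/fin.png

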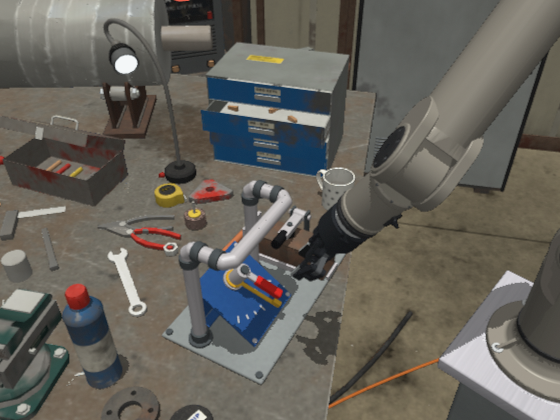

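The mug stands at (337,185), the clamp is down at (290,230), the lever lies along the tab at (265,285), and the gripper is clear.

```bash
python3 -c "
from station import ticket;print(ticket.hand_in())"
```

```text
the job is handed in; nothing more can be done
None
```

I lowered the clamp arm onto the tube first, then turned the red lever in line with the yellow tab, and handed the job in at about 20 s. The lever took two grasps because one arm joint came close to its range limit partway through the turn.

**Clamp, tube and mug:** the last pictures show the clamp arm level on the tube, the tube in its nest and the mug standing. The gripper was open and about 12 cm clear of the lever.

**Lever against tab:** the lever measures about 1.01 to 1.02 rad. The tab block measured about 1.03 before the move and 1.03 to 1.04 after, so it did not shift by more than the measuring error. They agree within about 0.02 rad (1°).

**Checks that disagreed:** tab angles from its thin strip, and from line fits, scattered more (0.97 to 1.05 rad). I relied on the block measured from the valve axis, because both cameras agreed on it to about 0.01 rad.

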